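# Load the shuttle press with corner plates

### The arm

A 6-joint arm with a two-finger parallel gripper is mounted at the origin on a cart in front of the work surface, level with it; the furniture and walls round the work are solid. World frame = base frame: x ahead of the robot, y to its left, z up, the work surface at z = 0. Lengths are in m, angles in rad, forces in N, time in s.
With the tool pointing down it reaches from about 0.375 to 0.9 m from the base axis. Payload 3.1 kg.
Tool frame: the origin (TCP) lies on the front face of the gripper's body, between the roots of the fingers; the fingertips stand 70 mm ahead of it and the grasp point (between the pads) lies 51 mm ahead of it; z points along the fingers, y is the line along which they close (so a half turn about z gives the same grasp; the last joint's range is limited). The gripper opens to 87 mm and grips with 3 to 60 N. Pads are 19 mm wide; open, the fingers measure 117 mm over their backs; the gripper's body (75 mm by 190 mm) begins 51 mm behind the grasp point.
Start: joints at [1.056, 0.527, 1.433, -0, 1.181, -0.178], TCP at [0.206, 0.59, 0.292] pointing down, gripper open.
Joint ranges: [-3.08, 3.08], [-0.75, 2.2], [0.22, 2.44], [-1.43, 4.57], [0, 2.65], [-2.85, 2.85]. Speed limits (rad/s): [2.79, 2.79, 3.14, 3.14, 3.14, 3.14].

### API

Orientations are given as [roll, pitch, yaw] about the fixed x, y, z axes, in that order (R = Rz(yaw) Ry(pitch) Rx(roll)).
In Python, from bench import robot, command_gripper, kin, viewer, order, telemetry gives the robot as it stands. Calls block until the motion is done:
- robot.move_ptp(position, orientation): joint-space move of the TCP to a pose.
- robot.line_to(position, max_speed=0.15, rot=None, guard=None): straight line of the TCP; rot=None keeps the orientation; max_speed is the mean speed in m/s. With guard (N) it stops when the force on the tool has changed by that much, and returns True; else False.
- robot.set_joints(angles): joint-space move.
- command_gripper(opening, grasp_force=None): opening from 0.0 (shut) to 1.0 (fully open); grasp_force is the grip in N (None keeps the last); returns when the fingers have stopped.
- robot.dwell(seconds).
- kin.ik(position, orientation): joint angles nearest the present ones, or None.
- viewer.get_image(name): name is "scene" or "top"; returns (picture, depth): 420x560x3 uint8, red, green, blue; 420x560 float32, m along the optical axis (not along the pixel's ray), 0 where there is no reading.
- viewer.camera_params(name): a dict with "vertical_fov" (degrees; the focal length in pixels is half the picture's height over the tangent of half this angle, whatever the lens; pixels are square), "cx", "cy" (the principal point, pixels), "R" (3x3) and "t" (3): a world point X has camera coordinates R X + t. Camera axes: x right, y down, z forward; pixel columns grow to the right and rows downward; lengths in m; the calibration is good to about 2 mm. A picture is of the moment at which its call begins. camera_params takes no time and is no camera call.
A pose or a line that the arm cannot do raises robot.PlanningError and nothing moves.
- order.finish_job(): hands the job in; it is judged then, once.
Readings, each from a call of its own:
- telemetry.read_time(): time.
- telemetry.read_joint_positions(): joint angles.
- telemetry.read_dq(): joint speeds.
- telemetry.read_tau(): joint torques, N m.
- telemetry.read_ee_pos(): TCP position.
- telemetry.read_tool_rot(): TCP orientation.
- telemetry.read_ft_force(): force on the tool from outside, world axes, zero at the start.
- telemetry.read_torque(): the same for the moment, N m.
- telemetry.read_width(): opening from 0.0 (shut) to 1.0 (fully open).
- telemetry.read_grasp_force(): force on a finger pad.
Only numpy, scipy, OpenCV 4.12 (cv2) and the standard library are available. Lean on these libraries where they do the work, as an engineer would, in place of code of your own. Each camera call takes 0.05 s, during which the arm holds its last target. There are 200 camera calls.

### The job

Pull the press's carriage fully out from under the press head, and pile all the orange L-shaped corner plates on its square deck, boss side up and flat, each plate turned half round from the one below it so that the heels lie in turn over the deck's yellow dot (lowest plate) and its blue dot. Then slide the loaded carriage back under the head until it is fully home, the pile still neat, and press the red pad of the sprung lock lever down until its catch holds it. Leave the other things on the table where they are.

Things in the scene. Friction and masses are not known exactly. Their poses are not given: they have to be found in the camera images.
- press: shuttle press fixed on the table: steel bed, two rails along its x (tops 31 mm high, |y| 64-90 mm), green head on columns. Origin on the table under the bed's middle; +x is the way the carriage goes home (away from the robot), y left. Head: x 25 to 175 mm, |y| to 100, underside 108 mm, top 138 (nut 148) above the table; walls inside: |y| 65, back x 165. Lock lever on its -y side
- carriage: loose, easily sliding carriage (0.7 kg), held under the rails' lips, 2 mm side play; axes as the press's. Origin at its underside below the centre of its square deck, 10 mm above the table. Press x of it: +100 mm fully home at the stop, -100 mm fully out at the outer stop. Deck 110 x 110 mm, top 30 mm above the origin (40 above the table)
- grip_post (a point): grasp point of the carriage's upright black round post, 26 mm in diameter, on a tail at carriage x = -155, y = 0, 70 mm above the underside (80 above the table); the post's top is 14 mm higher, its upper 60 mm are free
- mark_a (a point): yellow dot on the deck's top at carriage (-36, -36) mm: the near right corner
- mark_b (a point): blue dot on the deck's top at carriage (+36, +36) mm: the far left corner
- lock_lever (a joint): lock lever, rad: 0 raised (sprung up), grows as the pad is pressed; a sprung catch snaps over its end at about 0.31 and holds it near 0.29; stop at 0.37. Takes about 3 N rising to 10 N. Its tooth drops behind the carriage, so it goes down only with the carriage fully home; once caught it is not to be released
- lever_pad (a point): top centre of the lever's red round pad, 30 mm across: press y -125 mm, press x -57 and 103 mm above the table when raised, x -68 and 62 mm up when held down (it swings about a hinge along press y at x +75, 45 mm up). The catch's nose stands at press x -100, toward the robot, its top 75 mm above the table
- plate_0: orange L-shaped plate, 0.12 kg (may be absent; all alike): legs 100 mm outside, 42 wide, 12 thick. Origin at the underside, middle of its 100 mm square; z up. One leg along y (x -50 to -8 mm), one along x (y -50 to -8), heel corner (-50, -50), opposite quarter open. Steel boss, 20 mm across, 10.5 high, on top at (-36, -36): same-way plates cannot lie flat; half-turned ones do, 12 mm a layer
- heel_0 (a point): centre of the foot of the boss on this plate's heel: plate (-36, -36, 12) mm
- plate_1: orange L-shaped plate, 0.12 kg (may be absent; all alike): legs 100 mm outside, 42 wide, 12 thick. Origin at the underside, middle of its 100 mm square; z up. One leg along y (x -50 to -8 mm), one along x (y -50 to -8), heel corner (-50, -50), opposite quarter open. Steel boss, 20 mm across, 10.5 high, on top at (-36, -36): same-way plates cannot lie flat; half-turned ones do, 12 mm a layer
- heel_1 (a point): centre of the foot of the boss on this plate's heel: plate (-36, -36, 12) mm
- plate_2: orange L-shaped plate, 0.12 kg (may be absent; all alike): legs 100 mm outside, 42 wide, 12 thick. Origin at the underside, middle of its 100 mm square; z up. One leg along y (x -50 to -8 mm), one along x (y -50 to -8), heel corner (-50, -50), opposite quarter open. Steel boss, 20 mm across, 10.5 high, on top at (-36, -36): same-way plates cannot lie flat; half-turned ones do, 12 mm a layer
- heel_2 (a point): centre of the foot of the boss on this plate's heel: plate (-36, -36, 12) mm
- plate_3: orange L-shaped plate, 0.12 kg (may be absent; all alike): legs 100 mm outside, 42 wide, 12 thick. Origin at the underside, middle of its 100 mm square; z up. One leg along y (x -50 to -8 mm), one along x (y -50 to -8), heel corner (-50, -50), opposite quarter open. Steel boss, 20 mm across, 10.5 high, on top at (-36, -36): same-way plates cannot lie flat; half-turned ones do, 12 mm a layer
- heel_3 (a point): centre of the foot of the boss on this plate's heel: plate (-36, -36, 12) mm
- wax_tin: round yellow and white tin, 68 mm across, 34 mm high, a bystander; origin at the centre of its underside
- beeswax: yellow block 53 x 37 x 20 mm, a bystander; origin at the centre of its underside
- dye_bottle: white bottle with black cap, 44 mm across, 95 mm high, a bystander; origin at the centre of its underside

How it is judged:
By the outcome, as a careful person would: the job done as asked, in the order asked, and still so for the second after the job is handed in, with the robot touching nothing.
Of plate_0, plate_1, plate_2, plate_3 only 3 to 4 are there at a start; the rules pass over those that are not, and their reading is None.
At some moment in a run one of plate_0, plate_1 may be knocked a few centimetres aside while the robot is not near it.
Once in a run the grip may slacken for a moment while it holds something.
It also fails if it takes over 210 s, if anything falls off the work surface, if the arm or the gripper's body presses on something with over 40 N, if the wrist force passes 120 N, or if a joint passes its speed limit or range.

## Working session

There is one attempt and no reset: what is moved stays moved. The work goes in short steps, each a Python script; the robot and the scene stay as the last script left them, time stands still between calls to the robot, and variables do not carry over. Pictures are saved under pics/ and viewed, at most 14 in all, crops included, and the job is handed in when it is done.

```bash
ls; mkdir -p pics; python3 - <<'E'
from bench import robot, viewer, telemetry
import cv2, numpy as np
for n in("scene","top"):
    im,d=viewer.get_image(n); cv2.imwrite(f"pics/{n}0.png",im[:,:,::-1]); np.save(f"pics/{n}0.npy",d)
    p=viewer.camera_params(n); print(n,p)
print(telemetry.read_time(), telemetry.read_tool_rot(), telemetry.read_width())
E
```

```text
pics
scene {'vertical_fov': 45.32566737596611, 'cx': 284.4421246821098, 'cy': 203.40560339366192, 'R': array([[ 0.90281638, -0.42994517,  0.00835113],
       [-0.28926897, -0.62155927, -0.72800243],
       [ 0.31819185,  0.65483679, -0.68552369]]), 't': array([-0.55237566,  0.20362746,  1.33682447])}
top {'vertical_fov': 44.67500811848552, 'cx': 275.49129491533967, 'cy': 206.0690277520975, 'R': array([[-0.02215319, -0.99971116,  0.00931852],
       [-0.99054116,  0.02068559, -0.13564776],
       [ 0.13541582, -0.01223541, -0.9907133 ]]), 't': array([-0.02877206,  0.59373893,  1.57053345])}
0.1 [-3.13964420e+00 -3.37096845e-04  2.80573230e+00] 1.0014497331779257
```

View pics/scene0.png

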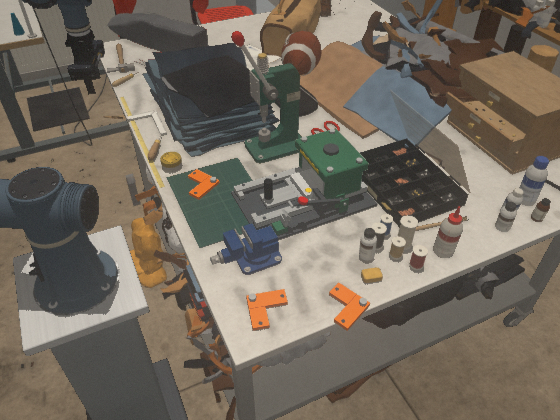

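View pics/top0.png

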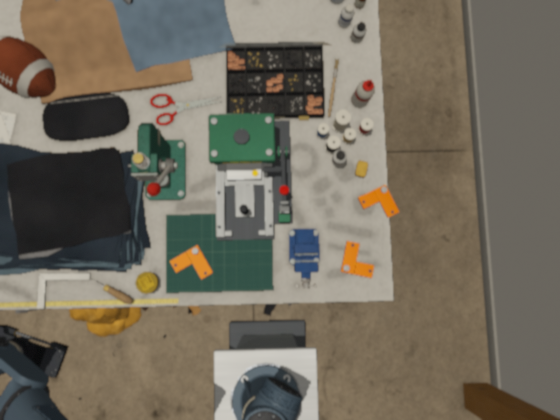

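The scene view shows three orange plates: one on the green mat (203,182) and two at the right front (265,308 and 348,303). It also shows the green head (332,165), the black post (268,190) and the red lever pad (303,200). In the top view the plates are at (192,262), (357,260) and (380,200), the head at (241,138), the post at (245,210) and the pad at (284,190).

```bash
cat > h.py <<'E'
import numpy as np, cv2
from bench import robot, command_gripper, kin, viewer, order, telemetry
def K(n):
    p=viewer.camera_params(n); return 210/np.tan(np.radians(p["vertical_fov"])/2),p["cx"],p["cy"],np.array(p["R"]),np.array(p["t"])
def ray(n,uv,z):
    "pixels (N,2) -> world points on the plane z"
    f,cx,cy,R,t=K(n); uv=np.atleast_2d(np.asarray(uv,float))
    d=np.c_[(uv[:,0]-cx)/f,(uv[:,1]-cy)/f,np.ones(len(uv))]@R; c=-R.T@t
    return c+d*((z-c[2])/d[:,2])[:,None]
def proj(n,X):
    f,cx,cy,R,t=K(n); q=R@np.asarray(X)+t; return f*q[0]/q[2]+cx, f*q[1]/q[2]+cy
def tri(uvs,uvt):
    "a point seen in scene and top: least-squares crossing; also the miss"
    A=np.zeros((3,3));b=np.zeros(3);L=[]
    for n,uv in(("scene",uvs),("top",uvt)):
        R,t=K(n)[3:]; c=-R.T@t; e=ray(n,uv,0)[0]-c; e/=np.linalg.norm(e); M=np.eye(3)-np.outer(e,e); A+=M;b+=M@c;L.append((M,c))
    X=np.linalg.solve(A,b); return X,[np.linalg.norm(M@(X-c)) for M,c in L]
def cloud(n,d,m):
    f,cx,cy,R,t=K(n); v,u=np.nonzero(m&(d>0)); z=d[v,u]
    return (np.c_[(u-cx)/f*z,(v-cy)/f*z,z]-t)@R
def hsv(im): return cv2.cvtColor(im,cv2.COLOR_RGB2HSV)
def mask(im,lo,hi): return cv2.inRange(hsv(im),np.array(lo),np.array(hi))
def blobs(m,amin):
    k,l,s,c=cv2.connectedComponentsWithStats(m); return [(c[i],s[i],(l==i)) for i in range(1,k) if s[i,4]>=amin]
ORANGE=((4,170,120),(17,255,255))
def plates(n,im,z=0.012,amin=150):
    "centre, yaw (direction heel->open minus 45 deg), square size of each orange L, top faces at height z"
    out=[]
    for c,s,b in blobs(cv2.morphologyEx(mask(im,*ORANGE),cv2.MORPH_CLOSE,np.ones((3,3))),amin):
        v,u=np.nonzero(b); P=ray(n,np.c_[u,v],z)[:,:2]
        cs=cv2.findContours(b.astype(np.uint8),cv2.RETR_EXTERNAL,cv2.CHAIN_APPROX_NONE)[0][0][:,0]
        (ct,sz,a)=cv2.minAreaRect((ray(n,cs,z)[:,:2]*1000).astype(np.float32)); ct=np.array(ct)/1000
        h=P.mean(0)-ct; y0=np.arctan2(-h[1],-h[0])-np.pi/4; a=np.radians(a)
        yaw=a+np.pi/2*np.round((y0-a)/(np.pi/2)); out.append((ct,(yaw+np.pi)%(2*np.pi)-np.pi,sz,np.degrees(y0-yaw),c,s[4]))
    return out
E
cat > m1.py <<'E'
from h import *
np.set_printoptions(precision=4,suppress=True)
ims={n:viewer.get_image(n) for n in("scene","top")}
for n,(im,d) in ims.items():
    print(n)
    for p in plates(n,im,amin=80): 
        print("plate",p[0],round(p[1],3),np.round(p[2],1),np.round(p[3],1),p[4],p[5])
    for nm,lo,hi,a in(("green",(65,100,40),(90,255,255),400),("red",(0,170,120),(3,255,255),30),("yellow",(20,120,120),(32,255,255),8),("blue",(100,150,80),(125,255,255),8)):
        for c,s,b in blobs(mask(im,lo,hi),a):
            P=cloud(n,d,b); print(nm,c,s,"mean",P.mean(0) if len(P) else 0)
E
python3 m1.py
```

```text
scene
plate [0.9485 1.4458] 1.568 [145.2 273. ] -43.9 [222.8209  13.0466] 536
plate [0.4107 0.2291] 2.082 [98.6 98.9] -8.9 [200.799  182.7629] 388
plate [ 0.596  -0.3752] 1.991 [98.5 98.5] -6.7 [347.7102 304.8616] 766
plate [ 0.422  -0.3045] -1.799 [97.9 97.5] 9.5 [263.6738 306.2067] 745
red [230.4906  11.4906] [223   6  16  12  53] mean [ 1.3453  2.4442 -0.4247]
red [302.975 199.3  ] [299 197   9   6  40] mean [ 0.6354 -0.0704  0.1033]
yellow [170.328  157.5968] [161 152  20  12 186] mean [0.365  0.3616 0.0346]
yellow [308.  189.5] [305 188   7   4  24] mean [0.7016 0.021  0.0417]
top
plate [ 0.595  -0.3732] 1.984 [97.2 98.1] -5.0 [380.0075 201.1458] 535
plate [ 0.4219 -0.3015] -1.803 [95.3 93.4] 1.6 [355.6255 261.1882] 510
plate [0.4102 0.2289] 2.073 [98.7 99.9] -0.4 [192.0433 262.8042] 577
green [242.1812 138.0277] [ 210  114   65   49 2423] mean [0.789  0.0555 0.1375]
green [165.7705 154.6682] [140 125  44  67 889] mean [0.7434 0.2857 0.12  ]
red [367.4667  85.5833] [363  81  10   9  60] mean [ 0.9447 -0.3295  0.1421]
red [152.7822 188.3069] [148 183  11  12 101] mean [0.5813 0.2458 0.472 ]
red [283.8769 189.8769] [280 186   9   9  65] mean [ 0.6338 -0.0674  0.1019]
yellow [303.5789 117.2632] [300 116   8   3  19] mean [ 0.8822 -0.139   0.0357]
yellow [138.0741 158.2037] [134 155   9   8  54] mean [0.6803 0.3104 0.3575]
yellow [361.1268 168.5845] [356 161  11  16 142] mean [ 0.7123 -0.3213  0.0194]
yellow [254.5714 172.2857] [253 170   5   6  21] mean [0.7028 0.0226 0.0403]
yellow [146.4206 282.2882] [136 273  21  20 340] mean [0.3642 0.3631 0.0339]
yellow [106.3846 287.6154] [105 286   4   4  13] mean [0.3505 0.4898 0.0226]
blue [301.     266.4737] [299 265   5   5  19] mean [ 0.4011 -0.1127  0.104 ]
```

```bash
python3 - <<'E'
import cv2
t=cv2.imread("pics/top0.png")[90:290,150:400]; s=cv2.imread("pics/scene0.png")[120:330,160:400]
cv2.imwrite("pics/topc.png",cv2.resize(t,None,fx=3,fy=3,interpolation=cv2.INTER_CUBIC)[:600,:800])
cv2.imwrite("pics/scc.png",cv2.resize(s,None,fx=2.8,fy=2.8,interpolation=cv2.INTER_CUBIC))
E
```

```text
(no output)
```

View pics/topc.png

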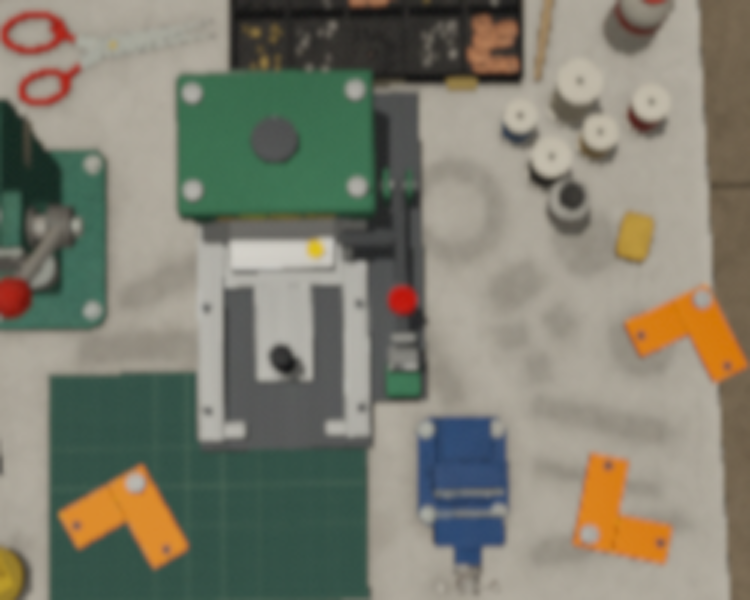

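View pics/scc.png

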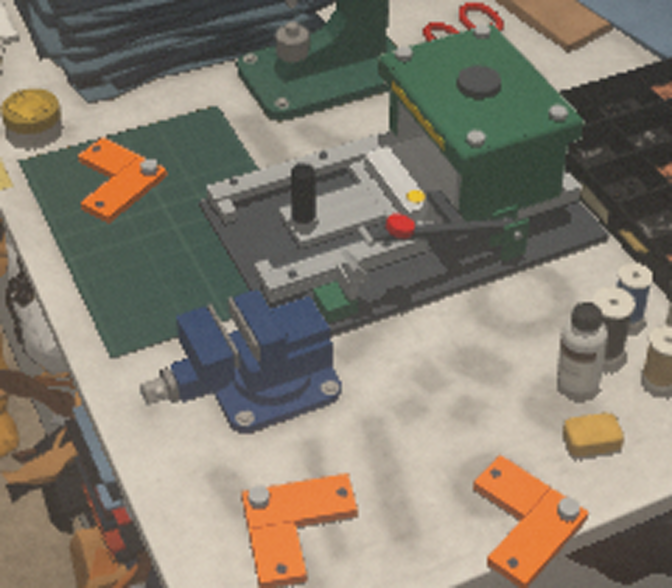

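Crops: all three plates lie boss up, with the bosses at the heels. The carriage is partly in, with the yellow dot at top-crop (315,248) and the post at (282,358). The blue vise stands near plate (357,260). Next I fit the press pose.

```bash
cat > m2.py <<'E'
from h import *
from scipy.optimize import least_squares
np.set_printoptions(precision=4,suppress=True)
def fit(ims, verbose=True):
    it,dt=ims["top"]; isc,ds=ims["scene"]
    g=[b for c,s,b in blobs(mask(it,(65,100,40),(90,255,255)),1500)][0]
    v,u=np.nonzero(g); P=cloud("top",dt,g); hi=P[(abs(P[:,2]-.138)<.006)]
    r=cv2.minAreaRect((hi[:,:2]*1000).astype(np.float32)); head=np.array(r[0])/1000
    pads=[]
    for n,(im,d) in ims.items():
        c=[b for b in blobs(mask(im,(0,170,120),(3,255,255)),30)]
        c=min(c,key=lambda b:np.linalg.norm(ray(n,b[0],.1)[0,:2]-[.634,-.069])); pads.append(c[0])
    pad,e1=tri(pads[0],pads[1])
    y=[]
    for n,(im,d) in ims.items():
        c=[b for b in blobs(mask(im,(20,120,120),(32,255,255)),8)]
        y.append(min([ray(n,b[0],.04)[0] for b in c],key=lambda q:abs(q[1]-.022)+abs(q[0]-.65)*.3))
    posts=[]
    for n,(im,d) in ims.items():
        m=(hsv(im)[:,:,2]<60); Q=cloud(n,d,m); Q=Q[(abs(Q[:,2]-.094)<.006)&(abs(Q[:,0]-.5)<.16)&(abs(Q[:,1]-.05)<.05)]; posts.append(Q.mean(0)); 
        if verbose: print("post",n,Q.mean(0),np.ptp(Q,axis=0),len(Q))
    if verbose: print("head",head,r[1],r[2],"pad",pad,e1,"yellow",y)
    post=np.mean(posts,0)
    def T(q,p): c,s=np.cos(q[2]),np.sin(q[2]); return np.array([q[0]+c*p[0]-s*p[1],q[1]+s*p[0]+c*p[1]])
    f=lambda q:np.r_[T(q,(.1,0))-head,T(q,(-.057,-.125))-pad[:2],T(q,(q[3]-.036,-.036))-np.mean(y,0)[:2],T(q,(q[3]-.155,0))-post[:2]]
    s=least_squares(f,[.69,.05,0,0]); return s.x,s.fun
if __name__=="__main__":
    ims={n:viewer.get_image(n) for n in("scene","top")}
    q,r=fit(ims); print("press x y yaw s",q,"res mm",r*1000)
    print(telemetry.read_time())
E
python3 m2.py
```

```text
post scene [0.5787 0.0518 0.0932] [0.0223 0.0258 0.0089] 24
post top [0.5781 0.055  0.0935] [0.0189 0.0151 0.0106] 28
head [0.7906 0.0561] (193.4989776611328, 148.88467407226562) 89.67391204833984 pad [ 0.6352 -0.0677  0.1007] [np.float64(0.0011245108922328475), np.float64(0.0011245108922328627)] yellow [array([0.7026, 0.0226, 0.04  ]), array([0.7029, 0.0226, 0.04  ])]
press x y yaw s [0.6905 0.0566 0.0141 0.0453] res mm [-0.0567  1.8448  0.0522 -1.5267 -2.4231 -1.9013  2.4276  1.5831]
0.3
```

```bash
cat >> h.py <<'E'
PI=np.pi
def down(yaw,p):
    "reachable downward orientation with that yaw modulo a half turn, joint 6 nearest its middle"
    best=None
    for k in(0,1,-1):
        o=[PI,0,yaw+k*PI]; j=kin.ik(list(p),o)
        if j is not None and (best is None or abs(j[5])<abs(best[1][5])): best=(o,j)
    if best is None: raise RuntimeError("no ik %s %s"%(p,yaw))
    return best[0]
E
cat > s1.py <<'E'
from h import *
np.set_printoptions(precision=4,suppress=True)
th=.012; ex=np.array([np.cos(th),np.sin(th),0]); post=np.array([.5785,.0535,.131])
robot.move_ptp([.33,.30,.30],down(th,[.33,.30,.30]))
a=[.45,.05,.27]; robot.move_ptp(a,down(th,a))
command_gripper(.7,25)
b=post.copy(); b[2]=.25; robot.line_to(list(b),max_speed=.3)
print("guard",robot.line_to(list(post),max_speed=.12,guard=15))
command_gripper(0.0,25); print("w",telemetry.read_width(),telemetry.read_grasp_force(),telemetry.read_ft_force())
f0=np.array(telemetry.read_ft_force())
print("g",robot.line_to(list(post-.130*ex),max_speed=.1,guard=20),telemetry.read_ee_pos(),telemetry.read_width(),np.array(telemetry.read_ft_force())-f0)
print("g",robot.line_to(list(post-.165*ex),max_speed=.04,guard=12),telemetry.read_ee_pos(),telemetry.read_width(),np.array(telemetry.read_ft_force())-f0)
print(telemetry.read_time())
E
python3 s1.py
```

```text
guard False
w 0.291233356498625 24.99994275625795 [0.3204 0.7258 0.4679]
g False [0.448  0.0521 0.131 ] 0.28781141425686557 [-2.4832  0.4408  2.4497]
g True [0.4328 0.0522 0.131 ] 0.28977655213130815 [0.844  3.4762 0.5454]
8.825
```

```bash
cat > s2.py <<'E'
from h import *
np.set_printoptions(precision=4,suppress=True)
print(telemetry.read_ee_pos())
command_gripper(.7); p=telemetry.read_ee_pos(); robot.line_to([p[0],p[1],.27],max_speed=.3)
a=[.43,.24,.27]; robot.move_ptp(a,down(2.08,a))
for n in("scene","top"):
    im,d=viewer.get_image(n); cv2.imwrite(f"pics/{n}1.png",im[:,:,::-1])
    for pl in plates(n,im,amin=200): print("plate",pl[0],round(pl[1],3),np.round(pl[2],1),pl[5])
    for nm,lo,hi in(("yellow",(20,120,120),(32,255,255)),("blue",(95,80,60),(125,255,255))):
        for c,s,b in blobs(mask(im,lo,hi),8):
            q=ray(n,c,.04)[0]
            if abs(q[0]-.59)<.09 and abs(q[1]-.055)<.08: print(n,nm,c,q,s[4])
    m=(hsv(im)[:,:,2]<60); Q=cloud(n,d,m); Q=Q[(abs(Q[:,2]-.094)<.006)&(abs(Q[:,0]-.435)<.05)&(abs(Q[:,1]-.05)<.05)]; print("post",Q.mean(0),len(Q))
im=cv2.imread("pics/scene1.png")[100:330,130:400]; cv2.imwrite("pics/s1c.png",cv2.resize(im,None,fx=2.6,fy=2.6,interpolation=cv2.INTER_CUBIC))
print(telemetry.read_time())
E
python3 s2.py
```

```text
[0.4328 0.0522 0.131 ]
plate [0.9532 1.4453] -0.058 [143.4 274.9] 526
plate [ 0.5959 -0.3752] 1.993 [98.7 98.4] 765
plate [ 0.422  -0.3045] -1.799 [97.9 97.5] 744
scene yellow [265.125 203.625] [0.5573 0.0203 0.04  ] 24
scene blue [276.381  182.4286] [0.6282 0.0938 0.04  ] 21
post [0.4348 0.0438 0.0919] 11
plate [ 0.5949 -0.3733] 1.984 [97.4 98.1] 536
plate [ 0.4223 -0.3014] -1.789 [94.5 93.9] 507
plate [0.4235 0.2059] -0.987 [95.4 45.9] 324
top yellow [256.2353 217.7647] [0.5572 0.0198 0.04  ] 17
top blue [232.5    196.2857] [0.6271 0.0936 0.04  ] 14
post [0.4344 0.0476 0.0923] 16
11.8833
```

View pics/s1c.png

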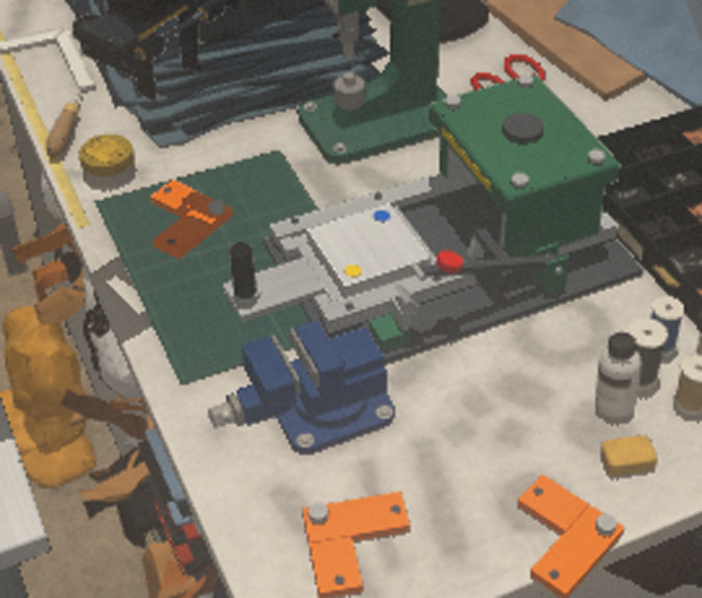

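The carriage is fully out, with the yellow dot at crop (352,271) and the blue dot at (381,216). Plate A has not moved (heel at crop (216,207)). Deck centre is (0.592, 0.0565), which agrees with the press fit. Now I pick and place plate A.

```bash
cat > pp.py <<'E'
from h import *
import sys
np.set_printoptions(precision=4,suppress=True)
DECK=np.array([.592,.0565]); TH=.014; G=np.array([.006,-.029])
def rot(a): return np.array([[np.cos(a),-np.sin(a)],[np.sin(a),np.cos(a)]])
def pick(c,yaw,tip=.003):
    g=np.array(c)+rot(yaw)@G; hi=[*g,.24]; o=down(yaw,hi)
    robot.move_ptp(hi,o); command_gripper(.66,30)
    robot.line_to([*g,.11],max_speed=.3); hit=robot.line_to([*g,.070+tip],max_speed=.1,guard=12)
    command_gripper(0.,30); print("pick hit",hit,"w",telemetry.read_width(),"F",telemetry.read_grasp_force())
    robot.line_to([*g,.24],max_speed=.2); print("lifted w",telemetry.read_width(),telemetry.read_grasp_force())
    return np.round((o[2]-yaw)/PI)
def place(k,half,tip=.003):
    "layer k from 0; half: the gripper's extra half turns at the pick"
    yaw=TH+(PI if k%2 else 0); g=DECK+rot(yaw)@G; hi=[*g,.26]; z=.040+.012*k+.070+tip
    ok=None
    for m in(0,2,-2):
        o=[PI,0,yaw+half*PI+m*PI]; j=kin.ik(hi,o)
        if j is not None and (ok is None or abs(j[5])<abs(ok[1])): ok=(o,j[5])
    robot.move_ptp(hi,ok[0]); print("w before",telemetry.read_width(),telemetry.read_grasp_force())
    robot.line_to([*g,z+.015],max_speed=.2)
    hit=robot.line_to([*g,z-.003],max_speed=.03,guard=3); zz=telemetry.read_ee_pos()[2]
    print("placed hit",hit,"z-nominal mm",(zz-z)*1000); command_gripper(.6)
    robot.line_to([*g,.26],max_speed=.25); print("t",telemetry.read_time())
E
python3 - <<'E'
from pp import *
h=pick((.4105,.229),2.08)
im,d=viewer.get_image("scene"); cv2.imwrite("pics/lift.png",im[:,:,::-1])
print(h)
E
```

```text
pick hit False w 0.47925999555391113 F 29.999520778656006
lifted w 0.4794781139406971 29.9996817111969
0.0
```

```bash
cat >> pp.py <<'E'
def check(k,tag):
    "clear of the deck, look: every plate seen, pile top at .052+.012k"
    for n in("scene","top"):
        im,d=viewer.get_image(n); cv2.imwrite(f"pics/{n}_{tag}.png",im[:,:,::-1])
        for z in(.012,.052+.012*k):
            for pl in plates(n,im,z=z,amin=200):
                on=np.linalg.norm(pl[0]-DECK)<.08
                if (on==(z>.02)) and pl[0][1]<.6: print(n,"PILE" if on else "table",pl[0],round(pl[1],3),np.round(pl[2],1),pl[5],"off mm, rad" if on else "",(rot(-TH)@(pl[0]-DECK)*1000 if on else ""))
    im=cv2.imread(f"pics/scene_{tag}.png")[130:260,180:360]; cv2.imwrite(f"pics/c_{tag}.png",cv2.resize(im,None,fx=3.5,fy=3.5,interpolation=cv2.INTER_CUBIC))
E
python3 - <<'E'
from pp import *
place(0,0)
a=[.42,-.25,.27]; robot.move_ptp(a,down(-1.8,a))
check(0,"p0")
E
```

```text
w before 0.48442775830929535 29.999686181545258
placed hit True z-nominal mm 11.396940594286948
t 18.9
scene table [ 0.596  -0.3752] 1.993 [98.6 98.4] 755  
top table [ 0.595  -0.3732] 1.984 [97.  98.1] 533  
top PILE [0.5954 0.0569] -0.021 [87.4 91.6] 452 off mm, rad [3.4504 0.3774]
```

View pics/c_p0.png

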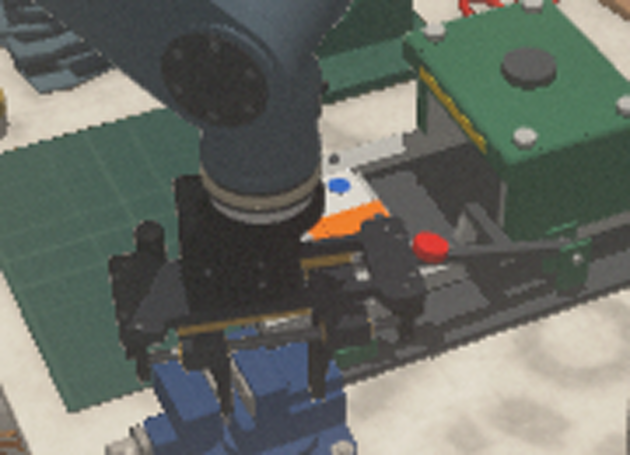

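The arm covers the pile here, so I move it to the left for a clear view.

```bash
python3 - <<'E'
from pp import *
a=[.30,.36,.30]; robot.move_ptp(a,down(0,a))
check(0,"p0b")
print(telemetry.read_time(),telemetry.read_ft_force())
E
```

```text
scene table [ 0.596  -0.3752] 1.993 [98.6 98.4] 764  
scene table [ 0.422  -0.3045] -1.799 [97.9 97.3] 739  
scene PILE [0.5944 0.0556] 0.015 [98.1 97.9] 429 off mm, rad [ 2.4335 -0.9264]
top table [ 0.5949 -0.3733] 1.984 [97.4 98.1] 536  
top table [ 0.4219 -0.3015] -1.803 [95.3 93.4] 507  
top PILE [0.5954 0.0554] -0.021 [90.6 91.6] 454 off mm, rad [ 3.3964 -1.1832]
23.0333 [ 0.4486  0.6962 -0.0942]
```

View pics/c_p0b.png

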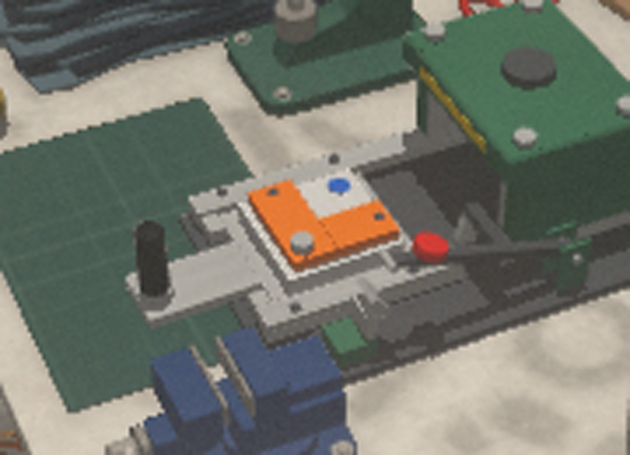

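Plate 0 lies flat, heel at the yellow dot (boss at crop (303,243)), about 2 mm off in x. On to plate B, landing in short guarded steps.

```bash
python3 - <<'E'
s=open('pp.py').read()
s=s.replace("""    hit=robot.line_to([*g,z-.003],max_speed=.03,guard=3); zz""","""    for _ in range(4):
        hit=robot.line_to([*g,z-.002],max_speed=.03,guard=5); print("  dz mm",(telemetry.read_ee_pos()[2]-z)*1000)
        if telemetry.read_ee_pos()[2]<z+.003: break
        robot.dwell(.1)
    zz""").replace("DECK=np.array([.592,.0565])","DECK=np.array([.593,.056])")
open('pp.py','w').write(s)
E
python3 - <<'E'
from pp import *
h=pick((.422,-.303),-1.80)
place(1,h)
a=[.30,.36,.30]; robot.move_ptp(a,down(0,a))
check(1,"p1")
E
```

```text
pick hit False w 0.4773340194487229 F 29.99838262796402
lifted w 0.4752727610768631 29.993828237056732
w before 0.4784115880822725 29.993939101696014
  dz mm 0.5194074066896537
placed hit True z-nominal mm 0.5194074066896537
t 32.7417
scene table [ 0.596  -0.3752] 1.993 [98.6 98.4] 756  
scene PILE [0.5906 0.0497] -1.557 [100.3 109.7] 661 off mm, rad [-2.4398 -6.245 ]
top table [ 0.5949 -0.3733] 1.984 [97.4 98.1] 534  
top PILE [0.5922 0.0564] 3.132 [93.2 93.8] 763 off mm, rad [-0.7812  0.4214]
```

View pics/c_p1.png

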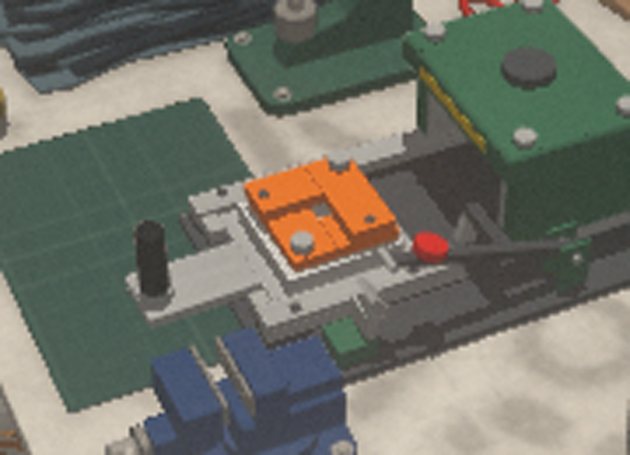

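Plate 1 lies flat, with its heel over the blue dot (boss at crop (340,163)). Now plate C.

```bash
python3 - <<'E'
from pp import *
h=pick((.5955,-.374),1.989)
place(2,h)
a=[.30,.36,.30]; robot.move_ptp(a,down(0,a))
check(2,"p2")
E
```

```text
pick hit False w 0.47810792495780036 F 29.999014735221863
lifted w 0.476556095493171 29.99850332736969
w before 0.4751391751719264 29.998708069324493
  dz mm 0.31471252134329664
placed hit True z-nominal mm 0.31471252134329664
t 45.2083
scene PILE [0.5918 0.0478] -1.548 [ 99.  113.1] 590 off mm, rad [-1.3365 -8.1729]
top PILE [0.5892 0.0557] 3.132 [92.7 95.9] 774 off mm, rad [-3.8187 -0.2066]
```

View pics/c_p2.png

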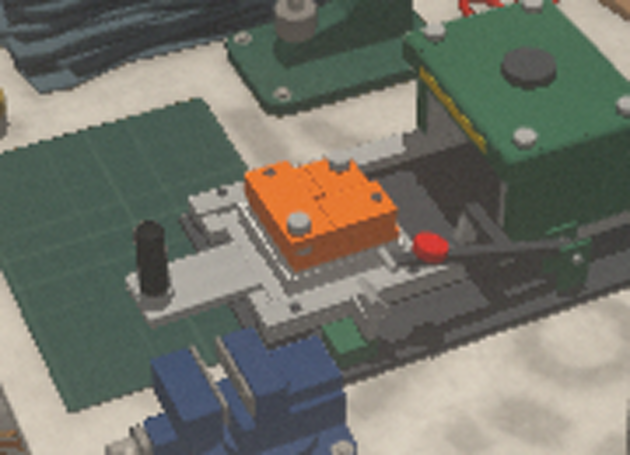

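The pile of three is neat, with the top boss at crop (299,222). Now I slide the carriage home gently.

```bash
cat > s3.py <<'E'
from h import *
np.set_printoptions(precision=4,suppress=True)
th=.013; ex=np.array([np.cos(th),np.sin(th),0]); post=np.array([.435,.0525,.131])
a=[.435,.0525,.25]; robot.move_ptp(a,down(th,a)); command_gripper(.7,25)
print("desc",robot.line_to(list(post),max_speed=.12,guard=15))
command_gripper(0.,25); print("w",telemetry.read_width(),telemetry.read_grasp_force())
f0=np.array(telemetry.read_ft_force())
for L,v,g in((.185,.07,20),(.206,.02,14)):
    print("g",robot.line_to(list(post+L*ex),max_speed=v,guard=g),telemetry.read_ee_pos(),telemetry.read_width(),np.array(telemetry.read_ft_force())-f0)
print(telemetry.read_time())
E
python3 s3.py
```

```text
desc False
w 0.2951650367625854 25.00001773238182
g False [0.6201 0.0549 0.1311] 0.2917641581559149 [-1.5721 -1.563   2.9091]
g False [0.638  0.0556 0.1311] 0.29493427283237644 [-8.1256 -1.882   8.8042]
55.6833
```

```bash
cat > s4.py <<'E'
from h import *
np.set_printoptions(precision=4,suppress=True)
print(robot.line_to([.645,.0556,.131],max_speed=.02,guard=10),telemetry.read_ee_pos(),telemetry.read_ft_force(),telemetry.read_width())
command_gripper(.6); p=telemetry.read_ee_pos(); print(p); robot.line_to([p[0],p[1],.26],max_speed=.2)
a=[.45,.10,.28]; robot.line_to(a,max_speed=.3)
a=[.30,.36,.30]; robot.move_ptp(a,down(0,a))
for n in("scene","top"):
    im,d=viewer.get_image(n); cv2.imwrite(f"pics/{n}_home.png",im[:,:,::-1])
    m=(hsv(im)[:,:,2]<60); Q=cloud(n,d,m); Q=Q[(abs(Q[:,2]-.094)<.006)&(abs(Q[:,0]-.635)<.04)&(abs(Q[:,1]-.055)<.04)]; print("post",Q.mean(0),len(Q))
im=cv2.imread("pics/scene_home.png")[130:260,200:380]; cv2.imwrite("pics/c_home.png",cv2.resize(im,None,fx=4,fy=4,interpolation=cv2.INTER_CUBIC))
print(telemetry.read_time())
E
python3 s4.py
```

```text
True [0.639  0.0567 0.1311] [-1.8264 -0.816   3.8672] 0.2909216561367656
[0.6379 0.0567 0.1309]
post [0.6376 0.0519 0.0923] 26
post [0.6354 0.0551 0.0941] 21
60.5167
```

View pics/c_home.png

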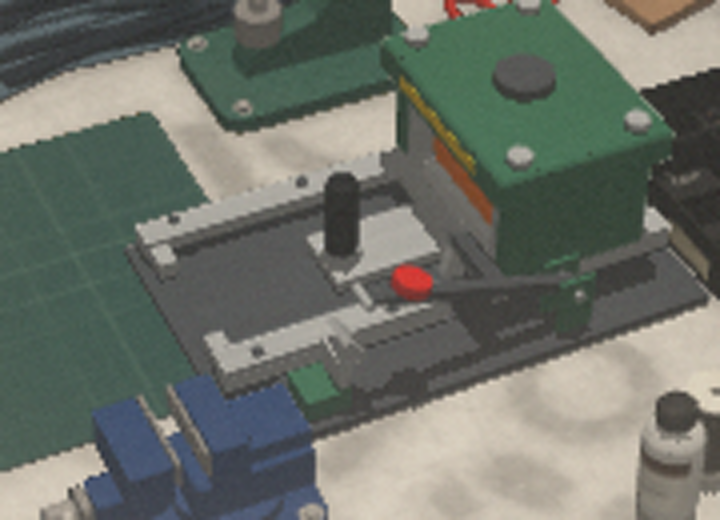

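The carriage is home: the post has moved 202 mm, the orange pile sits under the head and the pad is at crop (412,282). Now I press the lever.

```bash
cat > s5.py <<'E'
from h import *
np.set_printoptions(precision=4,suppress=True)
th=.013; c,s=np.cos(th),np.sin(th)
W=lambda x,y,z:[.6905+c*x-s*y,.0566+s*x+c*y,z+.070]
a=[.45,-.05,.28]; robot.move_ptp(a,down(th,a)); command_gripper(0.,10)
robot.line_to(W(-.058,-.124,.16),max_speed=.25)
print("touch",robot.line_to(W(-.058,-.124,.108),max_speed=.06,guard=10))
f0=np.array(telemetry.read_ft_force())
for x,z in((-.063,.085),(-.067,.068),(-.069,.056),(-.0695,.051)):
    h=robot.line_to(W(x,-.124,z),max_speed=.04,guard=30); print(h,np.array(telemetry.read_ee_pos())-[0,0,.07],np.array(telemetry.read_ft_force())-f0)
    if h: break
E
python3 s5.py
```

```text
touch False
False [ 0.6291 -0.0682  0.085 ] [-3.4283  0.3291  5.2013]
False [ 0.626  -0.0683  0.0681] [-0.8978  1.1236  3.9481]
False [ 0.6245 -0.0683  0.0564] [3.7117 2.057  6.1095]
False [ 0.6238 -0.0684  0.0517] [4.1872 2.5094 7.1661]
```

```bash
cat > s6.py <<'E'
from h import *
np.set_printoptions(precision=4,suppress=True)
robot.dwell(.3); p=telemetry.read_ee_pos()
robot.line_to([p[0],p[1],p[2]+.03],max_speed=.05); print(telemetry.read_ft_force())
robot.line_to([p[0],p[1],.27],max_speed=.25)
a=[.45,-.05,.28]; robot.line_to(a,max_speed=.3); a=[.30,.36,.30]; robot.move_ptp(a,down(0,a))
c={}
for n in("scene","top"):
    im,d=viewer.get_image(n); cv2.imwrite(f"pics/{n}_lock.png",im[:,:,::-1])
    b=min(blobs(mask(im,(0,170,110),(3,255,255)),15),key=lambda b:np.linalg.norm(ray(n,b[0],.06)[0,:2]-[.625,-.069])); c[n]=b[0]
    m=(hsv(im)[:,:,2]<60); Q=cloud(n,d,m); Q=Q[(abs(Q[:,2]-.094)<.006)&(abs(Q[:,0]-.635)<.04)&(abs(Q[:,1]-.055)<.04)]; print("post",Q.mean(0),len(Q))
    for lo,hi,t in(((20,120,120),(32,255,255),"yellow"),):
        print([ray(n,b[0],.02)[0,:2] for b in blobs(mask(im,lo,hi),100)])
print("pad",tri(c["scene"],c["top"]))
im=cv2.imread("pics/scene_lock.png")[130:260,200:380]; cv2.imwrite("pics/c_lock.png",cv2.resize(im,None,fx=4,fy=4,interpolation=cv2.INTER_CUBIC))
print(telemetry.read_time())
E
python3 s6.py
```

```text
[ 0.8413 -0.0038 -1.3496]
post [0.6383 0.0515 0.0931] 26
[array([0.368 , 0.3807])]
post [0.6344 0.0549 0.0937] 22
[array([ 0.712 , -0.3211]), array([0.3639, 0.3662])]
pad (array([ 0.6252, -0.068 ,  0.0605]), [np.float64(0.0007718134335289246), np.float64(0.0007718134335286809)])
71.8083
```

View pics/c_lock.png

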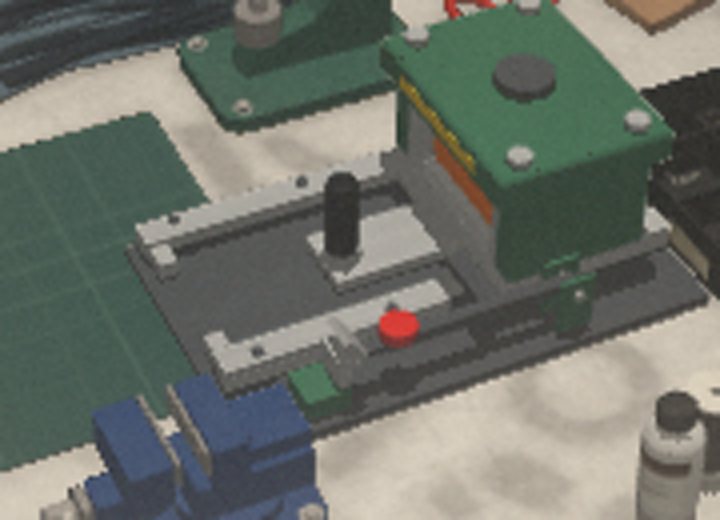

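The lever is held down: the pad is at z = 0.0605 (crop (399,327)) and the carriage is still home. Handing in.

```bash
python3 -c "
from bench import order
print(order.finish_job())"
```

```text
the job is handed in; nothing more can be done
None
```

I handed the job in at about 72 s: the three plates present are piled flat with heels on alternate dots, the carriage is fully home, and the lock lever's catch holds the pad down; no verdict came back.

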